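# Clip a test probe into the cleaning station and spray its tip

### The arm

A 6-joint arm with a two-finger parallel gripper is mounted at the origin on the work surface. World frame = base frame: x ahead of the robot, y to its left, z up, the work surface at z = 0. Lengths are in m, angles in rad, forces in N, time in s.
With the tool pointing down it reaches from about 0.225 to 0.725 m from the base axis. Payload 3.1 kg.
Tool frame: the origin (TCP) lies on the centre line of the jaws, within the pads' length; the fingertips stand 25 mm ahead of it and the grasp point (between the pads) lies 6 mm ahead of it (tcp_to_tips is the z of the fingertips in the tool frame, in m); z points along the fingers, x is the direction in which the jaws open and shut, and the axes are right-handed (so a half turn about z gives the same grasp; the last joint's range is limited). The gripper opens to 85 mm and grips with 20 to 120 N. Pads are 22 mm wide; open, the fingers measure 114 mm over their backs; the gripper's body (76 mm by 85 mm) begins 54 mm behind the grasp point. The pads swing forward as they close: fully open they stand 13 mm farther back than shut.
Start: joints at [-1.334, 0.048, 0.099, 1.622, 0, 1.443], TCP at [0.187, -0.49, 0.256] pointing down, gripper open.
Joint ranges: [-2.91, 2.91], [-0.99, 1.94], [-1.21, 1.42], [-2.12, 2.29], [-1.49, 1.47], [-3.14, 3.14]. Speed limits (rad/s): [2.79, 2.79, 3.14, 3.14, 3.14, 3.14].

### API

Orientations are given as a unit quaternion [x, y, z, w].
In Python, from bench import sense, capture, finish_job, tcp_to_tips gives the robot as it stands.
- The arm moves only by the shell command python3 -m creep 'ROWS' [FORCE]. ROWS is JSON, a list of rows, each a list of 5 numbers: the shift along the world's x, y, z in mm, then the turn about the world's z in degrees, then the opening, from 0 (shut) to 1 (fully open). A call has 1 to 10 rows; each row shifts and turns the commanded pose from where the row before left it; what a row does not reach is not made up. A row lasts 1/12 s, in which the tool goes at most 41.7 mm and 7.16 degrees, less where a joint would pass 70% of its speed; a pose out of reach is approached as far as the arm can. A call with a gripper value outside its range is refused whole. The fingers move at their own pace and stop on an object; FORCE is the grip in N (left out, the last holds). Time passes only in rows, so rows that do not move let the fingers close. It gives the time, the measured TCP pose, the force and the opening at its end, in the units of the state.
- sense(): the state, without advancing time (a new reading comes with each control period).
- capture(name): name is "scene" or "side" or "wrist"; returns a dict with "image" (400x640x3 uint8, red, green, blue), "range_z" (400x640 float32, m along the optical axis (not along the pixel's ray), 0 where there is no reading), "fx", "fy", "cx", "cy" (pixels), "k1" (the pictures are not rectified: a ray, as slopes to the right and down, at radius r is drawn at 1 + k1 r^2 times it, then the intrinsics apply), "position" and "rotation" of the camera in the world; the wrist camera has in their place "hand_eye" (4x4, takes a point from camera to tool coordinates, whose origin is the TCP and whose axes are the tool frame's). Camera axes: x right, y down, z forward; pixel columns grow to the right and rows downward; lengths in m; the calibration is good to about 2 mm. A picture is of the moment at which its call begins: read the wrist's pose just before it.
- finish_job(): hands the job in, once; it reports no verdict.
The state is a dict: "time_s": time; "joints": joint angles; "joint_velocities": joint speeds; "tau": joint torques, N m; "ee_pos": TCP position; "ee_rot": TCP orientation; "wrist_force": force on the tool from outside, world axes, zero at the start; "moment": the same for the moment, N m; "width": finger opening in m.
Only numpy, scipy, OpenCV 4.12 (cv2) and the standard library are available. Lean on these libraries where they do the work, as an engineer would, in place of code of your own. Each camera call takes 0.05 s, during which the arm holds its last target. There are 200 camera calls.

### The job

Clean the test probe's tip: push the probe down into the two fork clips of the cleaning station until it lies fully home and the sprung jaw has snapped shut over it, with the middle of its thick body midway between the forks and its thin bare tip pointing at the canister's spout. Only then push the canister's white cap down all the way, hold it a moment and let it spring back up. Leave the probe clipped in and everything else on the bench where it stands.

Things in the scene. Friction and masses are not known exactly. Their poses are not given: they have to be found in the camera images.
- probe_mid (a point): Centre of the thick body of the loose test probe, a straight round rod lying on the bench: black body 16 mm diameter, 120 mm long (60 mm each way from here along its y axis), with a thin steel tip at the +y end; about 80 g. Lying flat, this point is 8 mm above the bench. Clutter under 35 mm high lies on both long sides, at least 30 mm from its axis; a mug stands beyond its -y end.
- probe_tip (a point): Far end of the probe's bare steel tip (6 mm diameter, 30 mm long), 90 mm from the body's centre along the probe's +y axis.
- station: Fixed cleaning station; origin at the centre of the underside of its base plate (90 x 240 x 12 mm, long side along y, z up). Two fork clips stand at y = -95 and -5 mm, the canister's axis at y = +88 mm. The forks are 8 mm plates with an upright slot 18 mm wide, floor 97 mm above the bench, flared lead-in up to 140 mm.
- seat (a point): Where the centre of the probe's body lies when fully home: 105 mm above the bench, midway between the forks, at (0, -50) mm of the station. The seated probe lies level along this frame's y axis, its tip to +y. Between the forks (74 mm free along y) nothing is higher than 64 mm above the bench, so the probe can be held there while it is pushed down.
- jaw (a joint): Angle (rad) of the sprung hinged jaw: one steel finger just outside each fork (54 mm either side of the seat), on the +x side, moving as one; 0 shut, up to 0.35, opening to +x. Sloping noses reach from 37 to 9 mm above the seat point and overhang the slot. A probe pushed straight down forces them 0.04 to 0.11 open, taking roughly 5 to 15 N; they snap shut over it.
- cap_top (a point): Centre of the flat top of the white cap (36 mm diameter, 26 mm high) of the station's fixed canister (56 mm diameter); 132 mm above the bench when up, 138 mm to +y of the seat point. A 9 mm thick spout sticks out from it towards the forks, to 34 mm from the cap's axis, 14 mm below its top. Moves with the cap.
- cap (a joint): How far (m) the sprung cap is pressed down: 0 up, 0.008 fully down; starts to move at 2.5 N and is fully down at about 9 N; springs back when released.
- screwdriver: loose screwdriver about 170 mm long lying roughly parallel to the probe, 60 to 70 mm from it on the probe's +x side, shaft pointing roughly the probe's way; up to 26 mm high; origin at mid length
- board: loose circuit board 70 x 90 mm, up to 30 mm high with its heatsink, lying 75 to 85 mm (centre) from the probe's axis on the probe's -x side
- mug: white mug, outer diameter 76 mm, 90 mm high, standing close beyond the probe's -y end; origin at its foot, handle on its +y side
- spare_can: loose spare canister 56 mm diameter, 165 mm high, plain domed cap without a spout, standing beside the station's base on the station's -x side; origin at its foot
- reel: loose reel 68 mm diameter, 50 mm high, towards the far edge of the bench; origin at its foot
Mind the look-alikes: they are no part of the job. What is meant by the part that bears probe_mid is not green, and is the smaller of those in its own colour.

How it is judged:
By the outcome, as a careful person would: the job done as asked, in the order asked, and still so for the second after the job is handed in, with the robot touching nothing.
It also fails if it takes over 51 s, if anything falls off the work surface, if the arm or the gripper's body presses on something with over 40 N, if the wrist force passes 120 N, or if a joint passes its speed limit or range.

## Working session

There is one attempt and no reset: what is moved stays moved. The work goes in short steps, Python scripts to look and compute and a shell command to move; the robot and the scene stay as the last step left them, time stands still between calls to the robot, and variables do not carry over. Pictures are saved under pics/ and viewed, about 8 in all and at most 12, crops included, and the job is handed in when it is done.

```bash
mkdir -p pics; ls; cat > h.py <<'E'
import numpy as np, cv2
from bench import sense, capture, tcp_to_tips
from scipy.spatial.transform import Rotation as R
def shot(name, fn=None):
    s=sense(); c=capture(name)
    if name=="wrist":
        T=np.eye(4);T[:3,:3]=R.from_quat(s["ee_rot"]).as_matrix();T[:3,3]=s["ee_pos"]
        M=T@np.array(c["hand_eye"]); c["position"]=M[:3,3]; c["rotation"]=M[:3,:3]
    else:
        r=np.array(c["rotation"]); c["rotation"]=r if r.shape==(3,3) else R.from_quat(r).as_matrix()
    np.save("pics/%s.npy"%(fn or name),c,allow_pickle=True)
    cv2.imwrite("pics/%s.png"%(fn or name),c["image"][:,:,::-1])
    return c
def load(fn): return np.load("pics/%s.npy"%fn,allow_pickle=True).item()
def ray(c,u,v):
    K=np.array([[c["fx"],0,c["cx"]],[0,c["fy"],c["cy"]],[0,0,1.]])
    p=cv2.undistortPoints(np.array([[[u,v]]],float),K,np.array([c["k1"],0,0,0.]))[0,0]
    return np.array(c["rotation"])@np.array([p[0],p[1],1.])
def at_z(c,u,v,z):
    d=ray(c,u,v);o=np.array(c["position"]);return o+d*(z-o[2])/d[2]
def at_d(c,u,v):
    r=c["range_z"][int(v)-1:int(v)+2,int(u)-1:int(u)+2];r=r[r>0]
    return np.array(c["position"])+ray(c,u,v)*np.median(r) if r.size else None
def proj(c,P):
    q=np.array(c["rotation"]).T@(np.array(P)-np.array(c["position"]));a=q[:2]/q[2];a=a*(1+c["k1"]*(a@a))
    return a*[c["fx"],c["fy"]]+[c["cx"],c["cy"]]
E
python3 - <<'E'
from h import *
for n in("scene","side"):
    c=shot(n);print(n,c["fx"],c["k1"],c["position"],c["rotation"])
print(sense(),tcp_to_tips)
E
```

```text
pics
scene 491.77715344856284 -0.05274801852642823 [ 1.3442811  -0.12798483  0.94352662] [[ 0.1707254   0.70365108 -0.68973038]
 [ 0.98525715 -0.12973433  0.11152288]
 [-0.01100851 -0.69860157 -0.7154262 ]]
side 392.9961223716257 0.005495141963977953 [0.13581159 0.69589981 0.57286069] [[-0.87754666 -0.23790115  0.41631106]
 [-0.47918862  0.46596498 -0.74381106]
 [-0.01703287 -0.85222044 -0.52290554]]
{'time_s': 0.1, 'joints': array([-1.33375316e+00,  4.86810303e-02,  9.76998423e-02,  1.62200712e+00,
        6.09157138e-06,  1.44296117e+00]), 'joint_velocities': array([-0.00022309, -0.00191025,  0.00240975,  0.00068832,  0.00045559,
        0.0003121 ]), 'tau': array([ 2.47851502e-03, -3.39851117e+01,  3.20935214e+01,  1.57423684e-02,
       -1.04492087e-04, -8.38719899e-06]), 'ee_pos': array([ 0.1871883 , -0.48993888,  0.2552045 ]), 'ee_rot': array([ 8.23660731e-01, -5.67081828e-01, -8.14091008e-04, -7.33799690e-04]), 'wrist_force': array([ 0.51202302, -0.44995395,  0.58649356]), 'moment': array([ 0.00879764,  0.01792023, -0.03754914]), 'width': 0.08541930010198842} 0.025
```

View pics/scene.png

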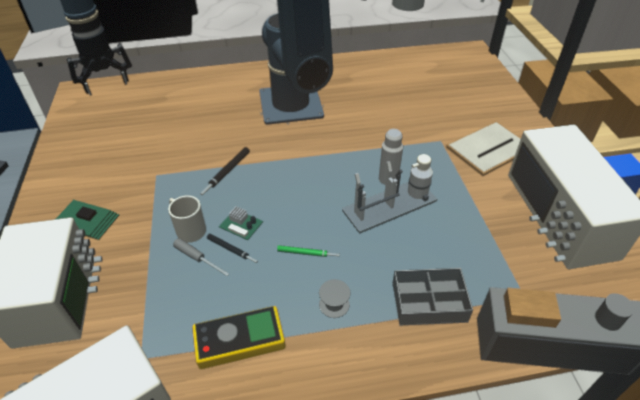

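View pics/side.png

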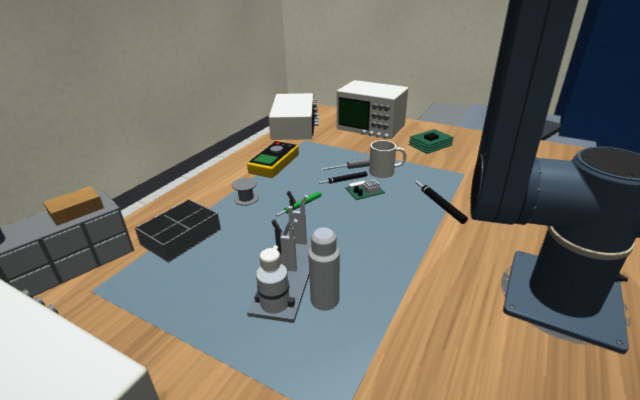

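Candidates for the probe in the scene view: the black rod at (232,247), between the board and the screwdriver; a larger black rod at (226,170); and a green rod at (307,251). The first fits: it isn't green, it is the smaller black one, and the mug, board and screwdriver lie around it. The true canister, with the spout and white cap, is at (421,178). The spare, with the domed cap, is at (391,155). Next is a close crop of both areas.

```bash
python3 - <<'E'
from h import *
c=load("scene");im=c["image"][:,:,::-1]
a=cv2.resize(im[200:290,150:310],None,fx=5,fy=5,interpolation=cv2.INTER_CUBIC)[:, :800]
b=cv2.resize(im[120:240,330:450],(600,600),interpolation=cv2.INTER_CUBIC)
cv2.imwrite("pics/a.png",a);
s=load("side");b2=s["image"][180:330,230:350,::-1];b2=cv2.resize(b2,(400,500),interpolation=cv2.INTER_CUBIC)
b=cv2.resize(b,(400,400));b=np.vstack([b,np.zeros((100,400,3),np.uint8)])
cv2.imwrite("pics/b.png",np.hstack([b,b2]))
E
```

```text
(no output)
```

View pics/a.png

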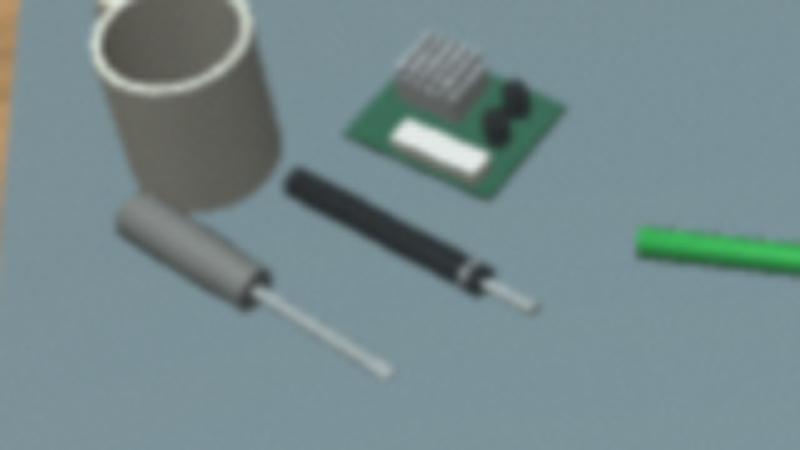

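View pics/b.png

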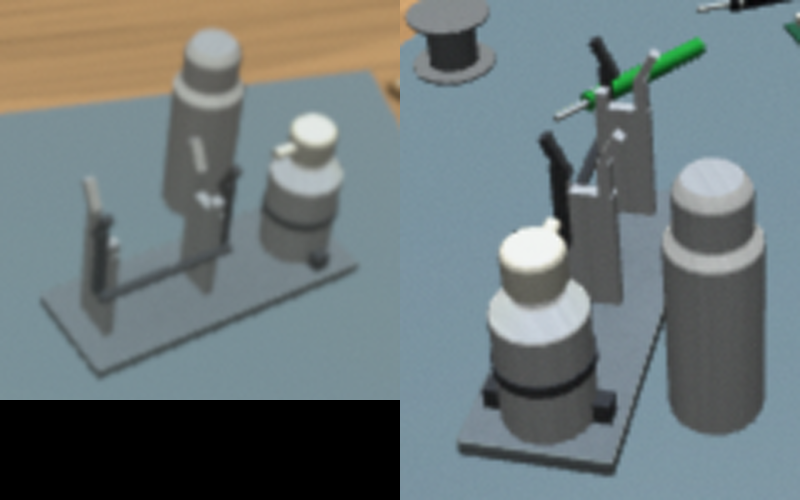

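```bash
python3 - <<'E'
from h import *
c=load("scene");s=load("side")
e=[at_z(c,209,236.6,.008),at_z(c,246.4,256,.008),at_z(c,256.6,261.4,.008)]
for p in e:print(p)
d=e[2]-e[0];print(np.linalg.norm(e[1]-e[0]),np.linalg.norm(d),np.degrees(np.arctan2(d[1],d[0])),"mid",e[0]+d/np.linalg.norm(d)*.06)
print("cap",at_z(c,424,159.3,.132),at_z(s,269.6,254.7,.132))
q=[at_z(c,*p,.012) for p in[(342.6,210),(360,231.6),(437.1,198.6)]]
for p in q:print(p)
y=q[2]-q[1];print(np.linalg.norm(y),np.linalg.norm(q[0]-q[1]),np.degrees(np.arctan2(y[1],y[0])),(q[0]+q[2])/2)
# far-right spout/forks: depth points cap
print(at_d(c,424,159),at_d(s,269.6,254.7))
for n,p in dict(mug=(187,203),can=(393,137),reel=(334,286)).items(): print(n,at_d(c,*p))
E
```

```text
[ 0.52933824 -0.27299063  0.008     ]
[ 0.60614139 -0.18556612  0.008     ]
[ 0.62646397 -0.16287204  0.008     ]
0.11636910786028874 0.14683157613104342 48.5873769589306 mid [ 0.56902687 -0.22799271  0.008     ]
cap [0.48129576 0.27880131 0.132     ] [0.47440938 0.28497378 0.132     ]
[0.50470484 0.06982334 0.012     ]
[0.58377149 0.09730409 0.012     ]
[0.50980823 0.32317671 0.012     ]
0.23767415283767085 0.0837061952976004 108.13132575986296 [0.50725654 0.19650002 0.012     ]
[0.4824759  0.27809577 0.13412433] [0.47506494 0.28417818 0.13114644]
mug [ 0.46305272 -0.31582538  0.06841866]
can [0.4173671  0.21413123 0.16166799]
reel [ 0.7551714  -0.00221294  0.05101702]
```

```bash
python3 -m creep '[[30,20,0,2.5,0.33],[32,22,0,2.5,0.33],[32,22,0,2.5,0.33],[32,22,0,2.5,0.33],[32,22,0,2.5,0.33],[32,22,0,2.5,0.33],[32,22,0,2.5,0.33],[32,22,0,2.5,0.33],[32,22,0,2.5,0.33],[32,22,0,2.5,0.33]]' 40 && python3 -m creep '[[32,22,-10,2.7,0.33],[30,20,-10,0,0.33],[0,0,-20,0,0.33],[0,0,0,0,0.33],[0,0,0,0,0.33]]'; python3 - <<'E'
from h import *
c=shot("wrist","w1");s=sense();print(s["ee_pos"],s["width"],s["joints"],proj(c,[.568,-.228,.008]))
E
```

```text
time_s: 0.93
ee_pos: [0.5064, -0.2709, 0.2557]
ee_rot: [0.927, -0.374, -0.0, -0.0]
wrist_force: [-0.1, -0.3, -0.6]
width: 0.0281
time_s: 1.35
ee_pos: [0.5661, -0.2296, 0.2139]
ee_rot: [0.936, -0.353, -0.003, -0.0]
wrist_force: [-0.0, -0.4, 0.2]
width: 0.0285
[ 0.5664143  -0.23053254  0.21577351] 0.02808559084023952 [-4.95944532e-01  2.73384273e-01  2.71782637e-01  1.57141655e+00
 -4.22031430e-04  1.79786595e+00] [318.4904879  177.22147733]
```

View pics/w1.png

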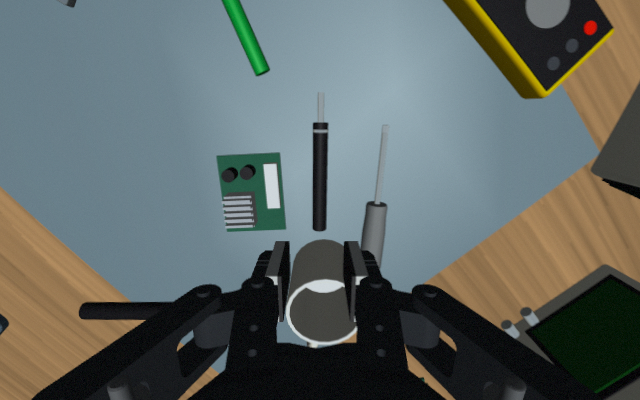

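The wrist view shows the smaller black rod, running from (320,230) to (320,123) with its tip at (320.5,93). The board is to its left and the screwdriver to its right, so the choice is right.

```bash
python3 - <<'E'
from h import *
c=load("w1")
# top-down: body silhouette edges
g=c["image"].astype(int).sum(2)
L=[]
for v in range(132,228,6):
    r=np.where(g[v,300:340]<150)[0]; L.append((300+r.mean(),v,len(r)))
L=np.array(L);print(L[:,0],L[:,2]);k=np.polyfit(L[:,1],L[:,0],1)
a=at_z(c,np.polyval(k,230.5),230.5,.008);b=at_z(c,np.polyval(k,123),123,.010);t=at_z(c,np.polyval(k,93),93,.008)
d=b-a;print(a,b,t,np.linalg.norm(d),np.linalg.norm(t-a),np.degrees(np.arctan2(d[1],d[0])),"mid",(a+b)/2)
X=R.from_quat(sense()["ee_rot"]).as_matrix();print(np.degrees(np.arctan2(X[1,0],X[0,0])), X[:,2])
E
```

```text
[         nan 319.46153846 319.46153846 319.46153846 319.5
 319.46153846 319.5        319.46153846 319.         319.
 319.         319.         319.         319.         319.
 319.        ] [ 0. 13. 13. 13. 14. 13. 14. 13. 13. 13. 13. 13. 13. 13. 13. 13.]
[nan nan nan] [nan nan nan] [nan nan nan] nan nan nan mid [nan nan nan]
-41.42568682934875 [-2.15499740e-03  6.86114581e-04 -9.99997443e-01]<stdin>:7: RuntimeWarning: Mean of empty slice.
  ret = ret.dtype.type(ret / rcount)
```

```bash
python3 - <<'E'
from h import *
c=load("w1")
k=np.polyfit([138,225],[319.5,319],1)
a=at_z(c,np.polyval(k,230.5),230.5,.008);b=at_z(c,np.polyval(k,123),123,.010);t=at_z(c,np.polyval(k,93),93,.008)
d=b-a;print(a,b,t,np.linalg.norm(d),np.linalg.norm(t-a),np.degrees(np.arctan2(d[1],d[0])),"mid",(a+b)/2)
E
```

```text
[ 0.52665153 -0.27599793  0.008     ] [ 0.60725413 -0.18497428  0.01      ] [ 0.62707047 -0.16262504  0.008     ] 0.12159804766174785 0.1514509102652211 48.47470503578569 mid [ 0.56695283 -0.2304861   0.009     ]
```

```bash
python3 -m creep '[[0,0,-35,0,0.33],[0,0,-35,0,0.33],[0,0,-35,0,0.33],[0,0,-30,0,0.33],[0,0,-25,0,0.33],[0,0,-14,0,0.33],[0,0,-9,0,0.33],[0,0,-5,0,0.33],[0,0,0,0,0.33],[0,0,0,0,0.33]]' && python3 -m creep '[[0,0,0,0,0],[0,0,0,0,0],[0,0,0,0,0],[0,0,0,0,0],[0,0,0,0,0],[0,0,0,0,0]]' 90
```

```text
time_s: 2.23
ee_pos: [0.5681, -0.2315, 0.0302]
ee_rot: [0.935, -0.354, 0.001, 0.0]
wrist_force: [0.3, -0.7, 0.1]
width: 0.0283
time_s: 2.73
ee_pos: [0.5687, -0.2314, 0.0309]
ee_rot: [0.935, -0.353, 0.002, 0.001]
wrist_force: [-1.8, -0.3, 5.8]
width: 0.0119
```

```bash
python3 -m creep '[[0,0,0,0,0.33],[0,0,0,0,0.33],[0,0,0,0,0.33],[0,0,-3,0,0.33],[0,0,-2,0,0.33],[0,0,0,0,0.33],[0,0,0,0,0.33]]' 40; python3 - <<'E'
from h import *
c=shot("wrist","w2");print(sense()["ee_pos"],sense()["width"])
cv2.imwrite("pics/w2c.png",cv2.resize(c["image"][150:370,200:440,::-1],None,fx=2.5,fy=2.5))
E
```

```text
time_s: 3.32
ee_pos: [0.5675, -0.2305, 0.0248]
ee_rot: [0.935, -0.353, 0.0, 0.0]
wrist_force: [-2.4, 1.3, 7.7]
width: 0.0281
[ 0.56750973 -0.23045979  0.02475722] 0.028139867121452423
```

View pics/w2c.png

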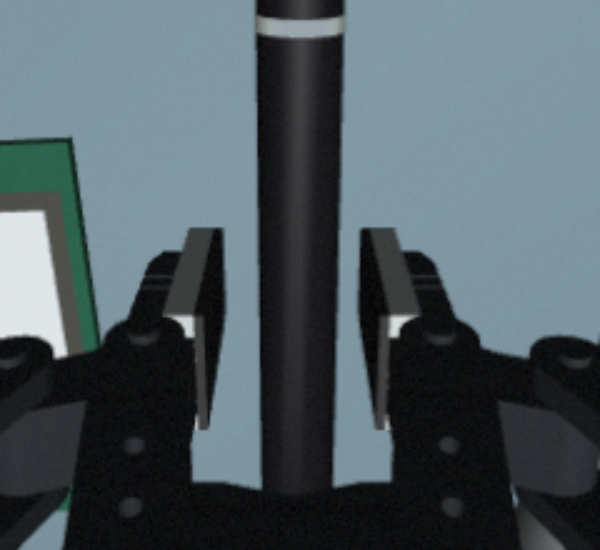

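```bash
python3 -m creep '[[0,0,1,0,0.2],[0,0,1,0,0.1],[0,0,0,0,0],[0,0,0,0,0],[0,0,0,0,0],[0,0,0,0,0]]' 60
```

```text
time_s: 3.87
ee_pos: [0.5675, -0.2305, 0.0256]
ee_rot: [0.935, -0.353, 0.0, -0.0]
wrist_force: [-0.5, 0.2, 4.4]
width: 0.0137
```

```bash
python3 -m creep '[[0,0,5,0,0],[0,0,10,0,0],[0,0,20,0,0],[0,0,25,0,0],[0,0,0,0,0],[0,0,0,0,0]]' 90; python3 - <<'E'
from h import *
c=shot("wrist","w3");print(sense()["ee_pos"],sense()["width"])
s=shot("side","s3")
a=cv2.resize(c["image"][80:370,170:470,::-1],(450,435))
b=cv2.resize(s["image"][130:230,310:390,::-1],(348,435),interpolation=cv2.INTER_CUBIC)
cv2.imwrite("pics/w3c.png",np.hstack([a,b]))
E
```

```text
time_s: 4.37
ee_pos: [0.5687, -0.2313, 0.0876]
ee_rot: [0.935, -0.354, 0.002, 0.0]
wrist_force: [0.2, -0.3, -1.0]
width: 0.0124
[ 0.56756889 -0.23065375  0.08578166] 0.012681589073478952
```

View pics/w3c.png

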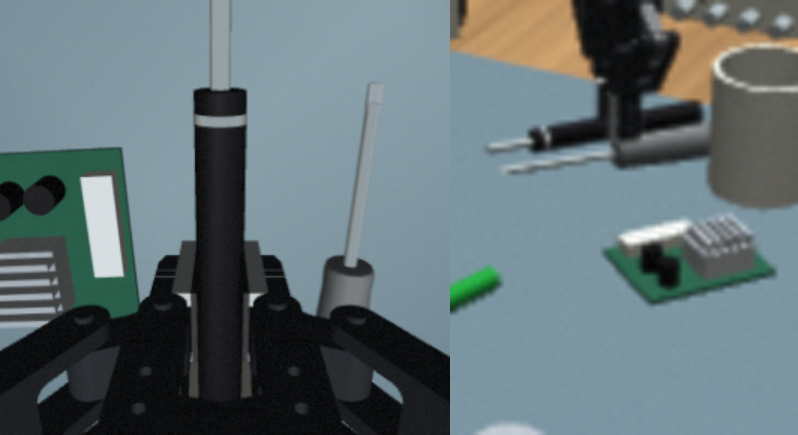

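```bash
python3 - <<'E'
from h import *
c=load("w3");p=np.array(c["position"])
T=np.array(c["hand_eye"])
g=c["image"].astype(int).sum(2); rz=c["range_z"]
Rw=np.array(c["rotation"]);Rt=Rw@T[:3,:3].T; o=p-Rt@T[:3,3]
for v in [85,100,120,138,141,143,150,170,190,210,230,250]:
    r=rz[v,290:345]; m=np.where((r>0)&(r<rz[v,290:345][r>0].min()+.012))[0]; u=290+np.median(m)
    q=at_d(c,u,v);
    print(v,u,len(m),np.round((Rt.T@(q-o))*1000,1),np.round(q*1000,1))
E
```

```text
85 316.5 14 [ -0.8 -84.1  15. ] [ 623.8 -167.7   72.7]
100 316.5 14 [ -0.8 -78.1  14.7] [ 619.9 -172.2   72.9]
120 316.5 14 [ -0.8 -70.   14.9] [ 614.4 -178.3   72.8]
138 316.5 26 [ -0.8 -62.3  15. ] [ 609.4 -184.    72.7]
141 316.5 36 [ -0.8 -61.5  10.6] [ 608.8 -184.7   77.1]
143 316.5 36 [ -0.8 -60.7  10. ] [ 608.3 -185.3   77.7]
150 316.5 36 [ -0.8 -57.8  10.1] [ 606.4 -187.5   77.6]
170 317.0 35 [ -0.5 -49.1  10.2] [ 600.8 -194.1   77.5]
190 316.5 34 [ -0.8 -40.2  10. ] [ 594.8 -200.6   77.6]
210 316.0 33 [ -1.  -31.1   9.6] [ 588.6 -207.3   78. ]
230 316.5 32 [ -0.8 -21.2  10.1] [ 582.2 -214.9   77.5]
250 317.0 55 [ -0.5 -11.1  10.1] [ 575.7 -222.6   77.5]
```

```bash
python3 -m creep '[[0,0,30,0,0],[0,0,40,0,0],[0,0,40,0,0],[0,0,40,0,0],[0,0,25,0,0]]' && python3 -m creep '[[-4.5,32,0,6,0],[-4.5,36,0,6,0],[-4.5,36,0,6,0],[-4.5,36,0,6,0],[-4.5,36,0,6,0],[-4.5,36,0,6,0],[-4.5,36,0,6,0],[-4.5,36,0,6,0],[-4.5,36,0,6,0],[-4,36,0,5.5,0]]' && python3 -m creep '[[0,22,0,0,0],[0,0,0,0,0],[0,0,0,0,0],[0,0,0,0,0]]'; python3 - <<'E'
from h import *
c=shot("wrist","w4");s=sense();X=R.from_quat(s["ee_rot"]).as_matrix();print(s["ee_pos"],s["width"],s["joints"],np.degrees(np.arctan2(X[1,0],X[0,0])))
E
```

```text
time_s: 4.88
ee_pos: [0.5675, -0.2305, 0.2633]
ee_rot: [0.935, -0.353, 0.001, 0.0]
wrist_force: [1.0, 0.4, -0.1]
width: 0.0129
time_s: 5.72
ee_pos: [0.5214, 0.1271, 0.2584]
ee_rot: [0.987, 0.16, -0.002, -0.0]
wrist_force: [1.0, -0.2, -1.3]
width: 0.0122
time_s: 6.05
ee_pos: [0.5223, 0.1471, 0.2589]
ee_rot: [0.988, 0.157, -0.001, 0.0]
wrist_force: [-0.7, 0.0, -0.6]
width: 0.0128
[0.5225652  0.14661085 0.25924281] 0.012263429288581713 [ 1.50278595e-01  9.75138503e-02  1.57337258e-01  1.63266324e+00
 -6.08519041e-04  1.40624997e+00] 18.03816066685774
```

View pics/w4.png

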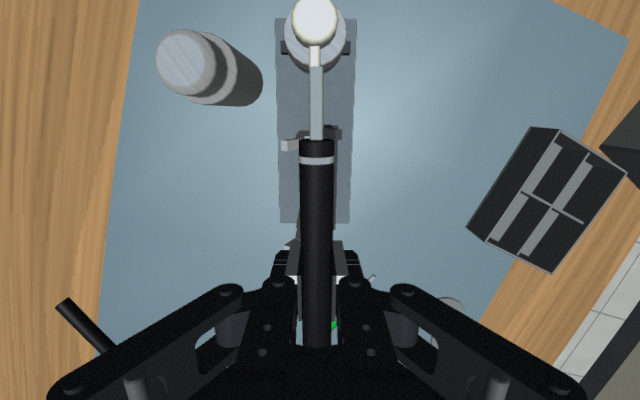

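```bash
python3 - <<'E'
from h import *
c=load("w4");im=c["image"]
cv2.imwrite("pics/w4c.png",cv2.resize(im[0:260,250:390,::-1],None,fx=3,fy=3,interpolation=cv2.INTER_CUBIC)[:780].transpose(1,0,2)[::-1] if 0 else np.hstack([cv2.resize(im[0:140,255:375,::-1],(480,560)),cv2.resize(im[200:270,270:310,::-1],(320,560))]))
g=cv2.GaussianBlur(im,(3,3),0).astype(float).sum(2)
for v in (60,80,100,120,150,170,190,210):
    d=np.abs(np.diff(g[v])); l=265+d[265:290].argmax(); r=343+d[343:365].argmax()
    a=at_z(c,l+.5,v,.012);b=at_z(c,r+.5,v,.012)
    print(v,l,r,a[:2],b[:2],(a+b)[:2]/2,np.linalg.norm(a-b))
print("cap",at_z(c,315,21,.132))
E
```

```text
60 274 355 [0.43627803 0.25522442] [0.52287227 0.28342816] [0.47957515 0.26932629] 0.09107147282464195
80 275 354 [0.44328808 0.23509248] [0.5290453  0.26304497] [0.48616669 0.24906872] 0.09019779809963484
100 275 353 [0.44937508 0.21401646] [0.53541396 0.24207761] [0.49239452 0.22804703] 0.09049926424425453
120 276 352 [0.45675532 0.19264331] [0.54199632 0.22046757] [0.49937582 0.20655544] 0.08966726625961378
150 277 351 [0.46767517 0.15904641] [0.55288947 0.18689827] [0.51028232 0.17297234] 0.08965044960514854
170 277 351 [0.47447146 0.13538548] [0.5612796  0.16378398] [0.51787553 0.14958473] 0.09133525168867475
190 278 350 [0.48270527 0.11120903] [0.56881117 0.13940423] [0.52575822 0.12530663] 0.0906046080623326
210 279 349 [0.49124935 0.08605659] [0.5766629  0.11405234] [0.53395613 0.10005446] 0.08988457209520982
cap [0.47775618 0.2778335  0.132     ]
```

View pics/w4c.png

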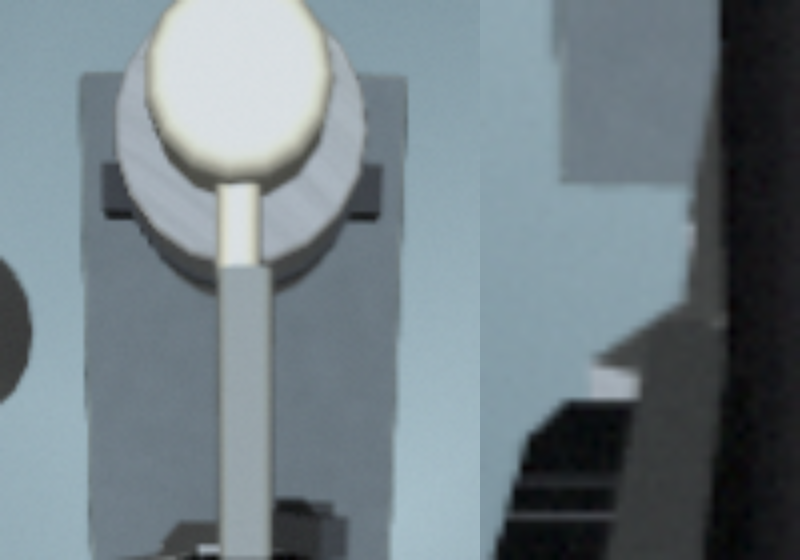

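```bash
python3 - <<'E'
from h import *
a=np.radians(107.8);yd=np.array([np.cos(a),np.sin(a)]);xd=np.array([yd[1],-yd[0]]);seat=np.array([.5195,.147])
def cloud(c):
    v,u=np.nonzero(c["range_z"]>0)
    K=np.array([[c["fx"],0,c["cx"]],[0,c["fy"],c["cy"]],[0,0,1.]])
    p=cv2.undistortPoints(np.stack([u,v],1).astype(float)[:,None],K,np.array([c["k1"],0,0,0.]))[:,0]
    P=np.c_[p,np.ones(len(p))]*c["range_z"][v,u][:,None]
    P=P@np.array(c["rotation"]).T+np.array(c["position"])
    d=P[:,:2]-seat
    return np.c_[d@xd,d@yd,P[:,2]]*1000
import sys
for n in("w4","scene","side"):
    Q=cloud(load(n));print(n)
    m=(Q[:,2]>124)&(Q[:,2]<136)&(abs(Q[:,1]-138)<25)&(abs(Q[:,0])<25);q=Q[m]
    print(" cap",m.sum(),q.min(0),q.max(0))
    for lo,hi in((100,110),(110,120),(120,132),(132,145)):
      for s in(-45,45):
        m=(Q[:,2]>lo)&(Q[:,2]<hi)&(abs(Q[:,1]-s)<20)&(abs(Q[:,0])<35);q=Q[m]
        for nm,k in(("L",q[:,0]<0),("R",q[:,0]>0)):
          if k.sum()>2:print(" z",lo,"y",s,nm,k.sum(),np.percentile(q[k],[5,50,95],axis=0)[:,:2].T.round(1).tolist())
E
```

```text
w4
 cap 1784 [-17.86745831 118.93415315 124.02379051] [ 16.72089191 152.41485579 134.12324967]
 z 100 y -45 L 20 [[-17.6, -15.5, -13.8], [-39.0, -38.5, -38.0]]
 z 100 y 45 L 11 [[-17.0, -13.1, -9.5], [51.2, 51.6, 51.7]]
 z 100 y 45 R 9 [[9.5, 12.7, 15.9], [53.9, 60.6, 60.6]]
 z 110 y -45 L 21 [[-17.2, -15.3, -13.2], [-38.8, -38.5, -38.1]]
 z 110 y 45 L 11 [[-16.3, -12.5, -9.8], [51.2, 51.6, 51.6]]
 z 120 y -45 L 26 [[-22.2, -16.5, -12.9], [-39.1, -38.7, -38.1]]
 z 120 y 45 L 57 [[-17.1, -14.9, -12.8], [44.0, 48.9, 51.6]]
 z 120 y 45 R 75 [[7.1, 9.5, 12.3], [53.1, 57.2, 60.6]]
 z 132 y -45 L 43 [[-26.0, -23.4, -21.1], [-42.1, -39.2, -38.2]]
 z 132 y 45 L 148 [[-26.1, -21.1, -17.1], [44.0, 47.8, 51.6]]
 z 132 y 45 R 136 [[12.4, 16.1, 20.7], [53.0, 56.7, 60.5]]
scene
 cap 128 [-15.93941262 115.06992216 124.23558089] [ 19.55462289 154.81963892 135.83147005]
 z 100 y -45 L 6 [[-13.8, -12.1, -10.8], [-48.6, -47.2, -44.5]]
 z 100 y -45 R 28 [[8.9, 14.9, 17.5], [-56.5, -46.4, -39.8]]
 z 100 y 45 L 14 [[-16.2, -11.4, -4.9], [43.3, 44.5, 49.9]]
 z 100 y 45 R 21 [[11.1, 15.5, 18.2], [41.5, 49.3
[... 1110 characters left out ...]
3.3, -8.6], [-46.1, -39.3, -37.5]]
 z 110 y -45 R 21 [[6.0, 10.9, 15.8], [-53.9, -48.4, -45.8]]
 z 110 y 45 L 22 [[-15.9, -12.8, -8.7], [46.6, 51.0, 52.5]]
 z 110 y 45 R 26 [[6.0, 11.3, 17.0], [56.2, 59.9, 62.0]]
 z 120 y -45 L 18 [[-20.1, -15.0, -9.4], [-41.7, -38.3, -37.0]]
 z 120 y -45 R 25 [[8.0, 12.5, 17.4], [-53.8, -48.7, -46.0]]
 z 120 y 45 L 19 [[-18.5, -13.7, -9.3], [46.1, 51.5, 53.6]]
 z 120 y 45 R 32 [[8.5, 12.3, 17.5], [52.9, 59.8, 61.6]]
 z 132 y -45 L 16 [[-24.4, -20.9, -16.0], [-45.7, -39.5, -36.9]]
 z 132 y -45 R 22 [[13.6, 16.6, 21.4], [-54.1, -49.1, -45.5]]
 z 132 y 45 L 22 [[-24.1, -20.3, -16.2], [43.8, 50.6, 52.2]]
 z 132 y 45 R 28 [[14.2, 17.6, 21.8], [53.8, 59.6, 61.5]]
```

```bash
python3 -m creep '[[-1.5,1,-20,0,0],[-1.6,0.7,-30,-0.2,0],[0,0,-22,0,0],[0,0,-12,0,0],[0,0,0,0,0],[0,0,0,0,0],[0,0,0,0,0]]' 110; python3 - <<'E'
from h import *
L=[]
for i in range(3):
    s=sense();L.append(s["ee_pos"]);c=shot("wrist","w5")
print(np.array(L)); s=shot("scene","s5")
a=cv2.resize(c["image"][60:260,230:400,::-1],(425,500));b=cv2.resize(s["image"][130:230,340:415,::-1],(375,500),interpolation=cv2.INTER_CUBIC)
cv2.imwrite("pics/w5c.png",np.hstack([a,b]))
E
```

```text
time_s: 6.68
ee_pos: [0.5207, 0.1488, 0.1779]
ee_rot: [0.988, 0.155, 0.001, 0.0]
wrist_force: [-1.0, -0.0, -1.0]
width: 0.0118
[[0.52067815 0.14881156 0.17792454]
 [0.5209622  0.14903211 0.17840858]
 [0.52101822 0.14916546 0.17852279]]
```

View pics/w5c.png

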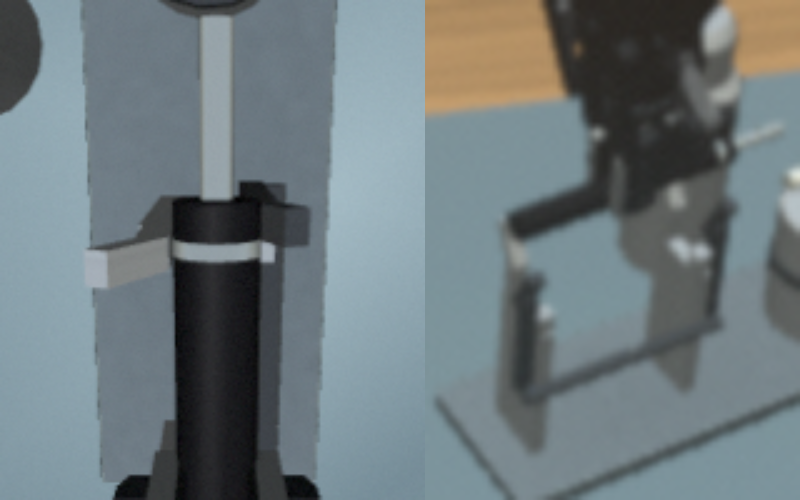

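```bash
python3 -m creep '[[0,0,0,0,0],[0,0,0,0,0],[0,0,0,0,0]]';  python3 - <<'E'
from h import *
s=sense();c=shot("wrist","w6");print(s["ee_pos"])
for i in range(3):print(sense()["ee_pos"]);capture("wrist")
a=np.radians(107.8);yd=np.array([np.cos(a),np.sin(a)]);xd=np.array([yd[1],-yd[0]]);seat=np.array([.5195,.147])
v,u=np.nonzero(c["range_z"]>0)
K=np.array([[c["fx"],0,c["cx"]],[0,c["fy"],c["cy"]],[0,0,1.]])
p=cv2.undistortPoints(np.stack([u,v],1).astype(float)[:,None],K,np.array([c["k1"],0,0,0.]))[:,0]
P=np.c_[p,np.ones(len(p))]*c["range_z"][v,u][:,None]
P=P@np.array(c["rotation"]).T+np.array(c["position"]);d=P[:,:2]-seat
Q=np.c_[d@xd,d@yd,P[:,2]]*1000
def box(n,y0,y1,z0,z1,x0=-30,x1=30):
    m=(Q[:,1]>y0)&(Q[:,1]<y1)&(Q[:,2]>z0)&(Q[:,2]<z1)&(Q[:,0]>x0)&(Q[:,0]<x1)
    print(n,m.sum(),np.percentile(Q[m],[1,50,99],axis=0).T.round(1).tolist() if m.sum() else "")
box("body",30,80,158,175);box("tip",70,105,150,164)
box("forkL",38,53,115,145,-30,-5);box("forkR",38,52,90,145,5,30);box("jaw",53,65,100,146,0,30)
box("base",60,90,8,16,-60,60)
E
```

```text
time_s: 7.13
ee_pos: [0.5198, 0.1494, 0.1766]
ee_rot: [0.988, 0.156, 0.0, 0.0]
wrist_force: [-0.4, -0.4, -1.0]
width: 0.0115
[0.51983476 0.14935365 0.17663382]
[0.51976849 0.14934157 0.17651036]
[0.51968834 0.14930316 0.17639135]
[0.5196173  0.14928448 0.17628791]
body 3188 [[-7.1, 0.8, 8.4], [30.4, 52.0, 79.0], [159.0, 164.9, 167.5]]
tip 838 [[-2.2, 0.8, 3.4], [70.3, 82.3, 94.1], [158.8, 161.1, 162.9]]
forkL 575 [[-26.1, -17.9, -9.6], [43.5, 48.1, 51.6], [117.4, 133.9, 141.4]]
forkR 57 [[12.2, 14.1, 16.6], [43.7, 46.2, 48.6], [106.4, 107.7, 108.9]]
jaw 384 [[10.5, 15.2, 21.1], [53.1, 57.6, 60.5], [100.7, 138.1, 141.7]]
base 2854 [[-44.8, -7.0, 42.9], [60.2, 75.3, 89.3], [10.1, 11.8, 13.5]]
```

```bash
python3 -m creep '[[-0.6,-1,-2,0,0],[0,0,-3,0,0],[0,0,-4,0,0],[0,0,-4,0,0],[0,0,-4,0,0],[0,0,-4,0,0],[0,0,-3,0,0],[0,0,0,0,0],[0,0,0,0,0]]'; python3 -m creep '[[0,0,-3,0,0],[0,0,-3,0,0],[0,0,-3,0,0],[0,0,0,0,0]]'; python3 -m creep '[[0,0,-3,0,0],[0,0,-3,0,0],[0,0,-2,0,0],[0,0,0,0,0]]'
```

```text
time_s: 8.08
ee_pos: [0.5189, 0.1482, 0.1519]
ee_rot: [0.988, 0.156, -0.0, -0.0]
wrist_force: [0.4, 0.1, 0.1]
width: 0.0115
time_s: 8.42
ee_pos: [0.5178, 0.148, 0.1425]
ee_rot: [0.988, 0.156, -0.002, 0.0]
wrist_force: [-4.1, -2.3, 13.7]
width: 0.0108
time_s: 8.75
ee_pos: [0.5189, 0.1481, 0.1352]
ee_rot: [0.988, 0.156, -0.0, 0.0]
wrist_force: [-2.4, -0.1, 0.6]
width: 0.0091
```

```bash
cat > chk.py <<'E'
from h import *
import sys
def chk(fn):
    c=shot("wrist",fn);T=np.array(c["hand_eye"]);Rt=np.array(c["rotation"])@T[:3,:3].T;o=np.array(c["position"])-Rt@T[:3,3]
    for v in (90,110,150,170,190,210,230,245):
        q=at_d(c,317,v);print(v,np.round(Rt.T@(q-o)*1000,1),np.round(q*1000,1))
    s=sense();print(s["ee_pos"],s["width"],s["wrist_force"])
    return c
chk(sys.argv[1])
E
python3 chk.py w7; python3 -c "
from h import *
c=load('w7');s=shot('side','s7')
a=cv2.resize(c['image'][60:360,220:420,::-1],(400,600));b=cv2.resize(s['image'][180:290,240:310,::-1],(382,600),interpolation=cv2.INTER_CUBIC)
cv2.imwrite('pics/w7c.png',np.hstack([a,b]))"
```

```text
90 [ -0.1 -83.7  27.9] [493.  227.7 107.3]
110 [ -0.1 -74.8  27. ] [495.7 219.3 108.3]
150 [ -0.1 -56.4  26.5] [501.4 201.7 108.7]
170 [ -0.1 -48.   20.1] [504.  193.7 115.2]
190 [ -0.1 -38.2  20.6] [507.  184.4 114.6]
210 [ -0.1 -28.2  20.5] [510.1 174.9 114.7]
230 [ -0.1 -17.8  20.3] [513.3 165.  114.9]
245 [-0.1 -9.7 20.2] [515.8 157.3 115. ]
[0.51888942 0.1480856  0.13508247] 0.008606589451389167 [-1.35739952 -0.91602223  1.32401455]
```

View pics/w7c.png

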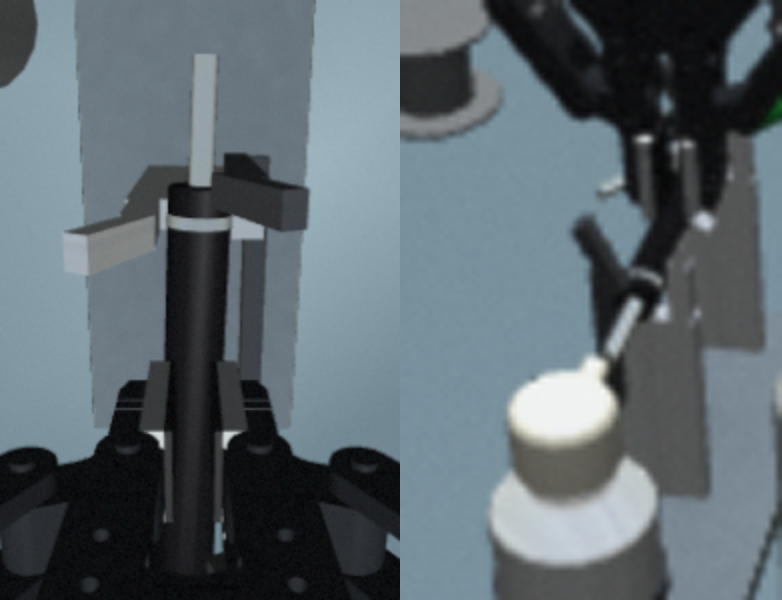

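The probe has snapped down past the jaw and slid about 10 mm lower in the pads. I'll release it, then press on it from above with shut fingers to be sure it is home.

```bash
python3 -m creep '[[0,0,0,0,0.1],[0,0,0,0,0.2],[0,0,0,0,0.35],[0,0,0,0,0.35],[0,0,15,0,0.35],[0,0,25,0,0.35],[0,0,0,0,0],[0,0,0,0,0],[0,0,0,0,0],[0,0,0,0,0]]' 40; python3 -m creep '[[0,0,0,0,0],[0,0,0,0,0],[0,0,0,0,0]]'; python3 chk.py w8;python3 - <<'E'
from h import *
c=load("w8")
a=np.radians(107.8);yd=np.array([np.cos(a),np.sin(a)]);xd=np.array([yd[1],-yd[0]]);seat=np.array([.5195,.147])
v,u=np.nonzero(c["range_z"]>0)
K=np.array([[c["fx"],0,c["cx"]],[0,c["fy"],c["cy"]],[0,0,1.]])
p=cv2.undistortPoints(np.stack([u,v],1).astype(float)[:,None],K,np.array([c["k1"],0,0,0.]))[:,0]
P=np.c_[p,np.ones(len(p))]*c["range_z"][v,u][:,None]
P=P@np.array(c["rotation"]).T+np.array(c["position"]);d=P[:,:2]-seat
Q=np.c_[d@xd,d@yd,P[:,2]]*1000
def box(n,y0,y1,z0,z1,x0=-30,x1=30):
    m=(Q[:,1]>y0)&(Q[:,1]<y1)&(Q[:,2]>z0)&(Q[:,2]<z1)&(Q[:,0]>x0)&(Q[:,0]<x1)
    print(n,m.sum(),np.percentile(Q[m],[.5,50,99.5],axis=0).T.round(1).tolist() if m.sum() else "")
box("tip",67,105,100,114,-5,4);box("bodytop",0,75,111,120,-3,3);box("bodytop near",-30,20,109,120,-3,3)
box("fork",38,53,115,145,-30,-5);box("forkface near",-45,-36,100,135,-30,-5);box("jaw",53,65,135,146,0,40)
box("body",5,42,98,120,-12,12)
E
```

```text
time_s: 9.68
ee_pos: [0.5186, 0.1482, 0.1742]
ee_rot: [0.988, 0.156, -0.001, -0.0]
wrist_force: [0.9, 0.2, -0.6]
width: -0.0001
time_s: 9.93
ee_pos: [0.5186, 0.1482, 0.1745]
ee_rot: [0.988, 0.156, -0.001, -0.0]
wrist_force: [0.2, 0.1, 0.0]
width: 0.0002
90 [  0.2 -92.  162.4] [490.3 235.8  12.1]
110 [ -0.  -74.9  66.8] [495.5 219.4 107.6]
150 [ -0.  -51.9  62. ] [502.6 197.5 112.5]
170 [  0.  -39.8  62.2] [506.3 186.  112.3]
190 [  0.  -27.1  62.6] [510.2 173.9 111.9]
210 [  0.  -14.1  62.1] [514.2 161.6 112.4]
230 [ 0.  -0.6 62. ] [518.4 148.7 112.5]
245 [ -0.1 -11.8  15.8] [514.9 159.3 158.7]
[0.51878123 0.14818301 0.17469249] 5.045959327670584e-05 [-0.3777385  -0.2203616   0.16750315]
tip 324 [[-1.9, 1.1, 3.6], [67.0, 77.1, 87.0], [104.4, 107.4, 109.3]]
bodytop 813 [[-2.5, 0.1, 3.0], [0.3, 30.6, 57.4], [111.1, 112.4, 114.2]]
bodytop near 337 [[-2.5, 0.1, 2.8], [-5.4, 7.7, 19.8], [110.8, 112.3, 113.9]]
fork 603 [[-26.2, -17.8, -9.5], [43.4, 48.1, 51.6], [115.3, 133.6, 141.3]]
forkface near 0 
jaw 262 [[12.8, 16.9, 21.4], [53.1, 56.9, 60.4], [135.2, 139.7, 142.2]]
body 1359 [[-7.7, 0.0, 7.6], [5.3, 24.4, 41.8], [105.2, 111.4, 113.8]]
```

The body's top is level at 112.4 mm, so the probe is home. It lies about 5 mm short of the middle along y, though: its centre is at -2.6 and the fork middle at +2.6. I'll regrip it properly in the seat and slide it along.

```bash
python3 -m creep '[[0,0,0,0,0.35],[0,0,0,0,0.35],[0,0,0,0,0.35],[0,0,-15,0,0.35],[0,0,-20,0,0.35],[0,0,-15,0,0.35],[0,0,-8,0,0.35],[0,0,-5,0,0.35],[0,0,0,0,0.35],[0,0,0,0,0.35]]' 40; python3 -m creep '[[0,0,0,0,0],[0,0,0,0,0],[0,0,0,0,0],[0,0,0,0,0]]' 60;  python3 -m creep '[[-0.4,1.3,0,0,0],[-0.4,1.3,0,0,0],[-0.4,1.3,0,0,0],[-0.4,1.1,0,0,0],[0,0,0,0,0],[0,0,0,0,0],[0,0,0,0,0]]'; python3 chk.py w9
```

```text
time_s: 10.82
ee_pos: [0.5194, 0.1483, 0.1128]
ee_rot: [0.988, 0.156, 0.0, -0.0]
wrist_force: [-0.2, 0.8, -0.1]
width: 0.0301
time_s: 11.15
ee_pos: [0.5199, 0.1484, 0.1137]
ee_rot: [0.988, 0.156, 0.001, 0.0]
wrist_force: [-1.2, -0.9, 4.3]
width: 0.0139
time_s: 11.73
ee_pos: [0.5186, 0.1525, 0.1137]
ee_rot: [0.988, 0.155, 0.001, 0.001]
wrist_force: [0.7, -3.7, 6.0]
width: 0.014
90 [ -0.1 -82.3   5.4] [493.2 230.8 108.1]
110 [ -0.1 -74.8   5.7] [495.5 223.7 107.8]
150 [ -0.1 -59.    5.8] [500.4 208.7 107.7]
170 [ -0.1 -51.6   1.1] [502.6 201.6 112.4]
190 [ -0.1 -43.3   1.3] [505.2 193.7 112.3]
210 [ -0.1 -34.7   1.2] [507.8 185.5 112.4]
230 [ -0.1 -25.7   1.2] [510.6 176.9 112.4]
245 [ -0.1 -18.6   1.3] [512.8 170.2 112.3]
[0.51861209 0.15252875 0.11370961] 0.01362309304686104 [ 0.51644351 -3.27486289  5.31932706]
```

```bash
python3 -m creep '[[0,0,-2,0,0],[0,0,-2,0,0],[0,0,0,0,0]]'; python3 -m creep '[[0,0,4,0,0.1],[0,0,0,0,0.25],[0,0,0,0,0.35],[0,0,10,0,0.35],[0,0,30,0,0.35],[0,0,35,0,0.35],[0,0,20,0,0],[0,0,0,0,0],[0,0,0,0,0],[0,0,0,0,0]]' 40
cat > q.py <<'E'
from h import *
import sys
def cloud(c):
    a=np.radians(107.8);yd=np.array([np.cos(a),np.sin(a)]);xd=np.array([yd[1],-yd[0]]);seat=np.array([.5195,.147])
    v,u=np.nonzero(c["range_z"]>0)
    K=np.array([[c["fx"],0,c["cx"]],[0,c["fy"],c["cy"]],[0,0,1.]])
    p=cv2.undistortPoints(np.stack([u,v],1).astype(float)[:,None],K,np.array([c["k1"],0,0,0.]))[:,0]
    P=np.c_[p,np.ones(len(p))]*c["range_z"][v,u][:,None]
    P=P@np.array(c["rotation"]).T+np.array(c["position"]);d=P[:,:2]-seat
    return np.c_[d@xd,d@yd,P[:,2]]*1000
def box(Q,n,y0,y1,z0,z1,x0=-30,x1=30):
    m=(Q[:,1]>y0)&(Q[:,1]<y1)&(Q[:,2]>z0)&(Q[:,2]<z1)&(Q[:,0]>x0)&(Q[:,0]<x1)
    print(n,m.sum(),np.percentile(Q[m],[.5,50,99.5],axis=0).T.round(1).tolist() if m.sum() else "")
print(sense()["ee_pos"])
for n in("wrist","side","scene"):
    Q=cloud(shot(n,sys.argv[1]+n));print(n)
    box(Q,"tip",67,105,100,112,-5,5);box(Q,"body",0,75,111,120,-3,3);box(Q,"fork",38,52.5,120,145,-30,-5);box(Q,"jaw",50,65,135,146,0,40);box(Q,"jawnear",-65,-50,135,146,0,40)
    box(Q,"nose",50,65,113,125,-12,20);box(Q,"cap",110,165,129,136,-25,25)
E
python3 q.py a; python3 -c "
from h import *
c=load('awrist');s=load('aside');t=load('ascene')
b=cv2.resize(c['image'][20:280,220:410,::-1],(300,410));d=cv2.resize(s['image'][180:290,240:310,::-1],(260,410),interpolation=cv2.INTER_CUBIC);e=cv2.resize(t['image'][140:220,350:400,::-1],(240,410),interpolation=cv2.INTER_CUBIC)
cv2.imwrite('pics/a2.png',np.hstack([b,d,e]))"
```

```text
time_s: 12.03
ee_pos: [0.5187, 0.1525, 0.1134]
ee_rot: [0.988, 0.155, 0.002, 0.001]
wrist_force: [-7.2, -3.9, 19.7]
width: 0.0141
time_s: 12.87
ee_pos: [0.517, 0.1533, 0.2062]
ee_rot: [0.988, 0.156, -0.001, -0.0]
wrist_force: [0.8, 0.3, -0.8]
width: -0.0
[0.51700483 0.15333783 0.20624292]
wrist
tip 341 [[-2.1, 0.7, 3.6], [67.4, 80.4, 92.4], [104.6, 107.3, 109.0]]
body 697 [[-2.8, 0.1, 3.0], [0.4, 34.5, 62.9], [111.1, 112.4, 114.0]]
fork 390 [[-26.4, -18.3, -9.5], [43.5, 48.1, 51.6], [120.2, 134.6, 141.5]]
jaw 186 [[12.6, 16.9, 21.1], [52.4, 56.7, 60.5], [135.4, 139.7, 142.0]]
jawnear 0 
nose 172 [[-11.6, 5.5, 15.3], [50.1, 56.9, 61.7], [113.0, 118.2, 124.8]]
cap 1782 [[-16.9, -0.8, 15.8], [123.4, 134.5, 142.6], [129.1, 131.6, 133.5]]
side
tip 31 [[-0.6, 1.8, 4.7], [67.4, 81.6, 92.9], [102.1, 106.6, 109.4]]
body 52 [[-2.5, 0.5, 2.9], [0.8, 34.0, 62.2], [111.0, 112.0, 113.9]]
fork 36 [[-24.8, -17.7, -8.1], [43.1, 50.8, 52.5], [120.2, 131.3, 140.8]]
jaw 19 [[14.6, 17.5, 22.5], [54.1, 58.0, 63.6], [135.1, 139.1, 142.3]]
jawnear 0 
nose 49 [[-11.7, 8.8, 16.9], [51.8, 59.1, 62.0], [113.1, 118.3, 124.8]]
cap 197 [[-14.1, 0.7, 17.1], [126.3, 143.3, 158.1], [129.2, 131.4, 133.5]]
scene
tip 17 [[-2.1, 0.9, 3.9], [71.9, 83.2, 92.3], [102.5, 108.1, 111.4]]
body 36 [[-2.8, 0.3, 3.0], [1.2, 22.7, 59.2], [111.4, 114.1, 117.5]]
fork 41 [[-24.3, -16.4, -7.8], [39.7, 44.7, 50.3], [121.4, 131.5, 144.1]]
jaw 14 [[14.4, 18.4, 21.0], [50.5, 54.9, 58.9], [136.3, 141.2, 144.8]]
jawnear 11 [[14.7, 16.8, 21.7], [-56.6, -54.5, -50.5], [136.8, 141.6, 143.2]]
nose 25 [[-11.7, 11.8, 18.6], [50.2, 53.2, 59.7], [113.6, 118.1, 124.5]]
cap 104 [[-15.1, 2.1, 17.8], [121.9, 137.8, 156.7], [129.0, 132.6, 135.4]]
```

View pics/a2.png

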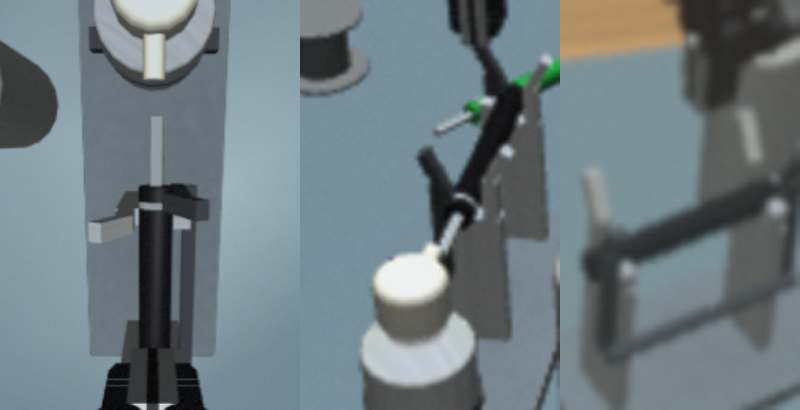

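The probe is seated: its centre matches the fork middle to within 0.5 mm, its top is level at 112.4 mm, and the jaw fingers are back at their shut position with the noses over the body. Now the cap.

```bash
python3 -m creep '[[-5,15.6,0,0,0],[-9,28,0,0,0],[-9,28,0,0,0],[-9,28,0,0,0],[-6,18,0,0,0],[-3,10,0,0,0],[0,0,-15,0,0],[0,0,-15,0,0],[0,0,-10,0,0],[0,0,0,0,0]]';python3 -m creep '[[0,0,-4,0,0],[0,0,-4,0,0],[0,0,-3,0,0],[0,0,0,0,0],[0,0,0,0,0]]';python3 -m creep '[[0,0,-3,0,0],[0,0,-3,0,0],[0,0,-2,0,0],[0,0,0,0,0],[0,0,0,0,0]]'
```

```text
time_s: 13.85
ee_pos: [0.4746, 0.2796, 0.1634]
ee_rot: [0.988, 0.155, -0.003, 0.001]
wrist_force: [-0.8, -0.6, -0.3]
width: 0.0001
time_s: 14.27
ee_pos: [0.477, 0.2808, 0.1572]
ee_rot: [0.988, 0.155, 0.001, -0.0]
wrist_force: [0.2, 0.4, -0.1]
width: -0.0001
time_s: 14.68
ee_pos: [0.4771, 0.2809, 0.1501]
ee_rot: [0.988, 0.156, 0.001, -0.0]
wrist_force: [-2.5, -1.4, 8.0]
width: -0.0002
```

```bash
python3 -m creep '[[0,0,-2,0,0],[0,0,-2,0,0],[0,0,0,0,0]]';python3 -m creep '[[0,0,-2,0,0],[0,0,0,0,0],[0,0,0,0,0],[0,0,0,0,0],[0,0,0,0,0],[0,0,0,0,0],[0,0,0,0,0],[0,0,0,0,0],[0,0,0,0,0]]'; python3 -c "
from h import *
from q import *" b | tail -22 | grep -E "cap|wrist|side|scene|\["
```

```text
time_s: 14.93
ee_pos: [0.4771, 0.281, 0.1489]
ee_rot: [0.988, 0.156, 0.002, -0.0]
wrist_force: [-6.3, -3.7, 17.4]
width: 0.0004
time_s: 15.68
ee_pos: [0.4772, 0.281, 0.1488]
ee_rot: [0.988, 0.156, 0.003, -0.0]
wrist_force: [-8.0, -4.4, 21.5]
width: 0.0
cap 301 [[-12.7, 0.7, 13.3], [147.7, 152.0, 152.8], [129.1, 133.0, 136.0]]
side
tip 21 [[-0.6, 1.5, 4.2], [79.2, 89.6, 95.1], [103.2, 106.4, 109.1]]
jawnear 6 [[14.0, 16.5, 22.1], [-54.3, -53.2, -50.9], [135.2, 139.1, 141.1]]
nose 11 [[7.5, 9.5, 12.3], [52.2, 58.7, 61.7], [120.1, 122.6, 124.5]]
cap 45 [[-11.3, -1.8, 14.5], [135.7, 151.1, 153.8], [129.2, 133.0, 135.9]]
scene
tip 15 [[-2.5, 2.1, 3.9], [72.3, 81.7, 92.7], [103.6, 108.2, 110.6]]
body 40 [[-2.8, 0.9, 3.0], [0.6, 24.5, 54.5], [111.3, 114.1, 118.4]]
fork 41 [[-25.3, -17.2, -8.3], [40.5, 46.4, 51.0], [120.4, 131.6, 142.4]]
jaw 14 [[12.6, 18.9, 21.9], [50.8, 53.8, 59.4], [135.5, 141.4, 143.6]]
jawnear 10 [[11.9, 16.2, 21.7], [-56.8, -54.9, -50.3], [135.0, 139.3, 143.3]]
nose 26 [[-10.2, 13.2, 16.9], [50.1, 54.3, 61.0], [113.3, 118.3, 124.6]]
cap 14 [[-0.7, 7.1, 13.7], [127.6, 133.0, 143.6], [130.2, 133.1, 134.9]]
```

A hard stop: z stayed at 0.1488 while the force rose from 17 to 21 N, so the cap is fully down, and it was held for about 0.8 s. Now I'll lift clear and make the last check.

```bash
python3 -m creep '[[0,0,5,0,0],[0,0,10,0,0],[0,0,25,0,0],[0,0,35,0,0],[0,0,35,0,0],[10,-30,20,0,0],[10,-30,0,0,0],[0,-30,0,0,0],[0,0,0,0,0],[0,0,0,0,0]]'; python3 q.py f; python3 -c "
from h import *
a=load('fscene')['image'][:,:,::-1];b=load('fside')['image'][150:330,220:420,::-1]
cv2.imwrite('pics/f.png',np.hstack([cv2.resize(a[100:320,130:480],(500,314)),cv2.resize(b,(300,270))[:314] if 0 else cv2.copyMakeBorder(cv2.resize(b,(300,270)),0,44,0,0,cv2.BORDER_CONSTANT)]))"
```

```text
time_s: 16.67
ee_pos: [0.4967, 0.1898, 0.272]
ee_rot: [0.988, 0.154, -0.0, -0.0]
wrist_force: [-0.7, 0.2, -0.7]
width: 0.0005
[0.49667437 0.18983216 0.27197854]
wrist
tip 172 [[-1.9, 0.8, 3.8], [67.4, 81.0, 93.1], [104.7, 107.1, 109.4]]
body 368 [[-2.8, 0.1, 2.9], [0.4, 34.2, 63.1], [111.0, 112.3, 114.0]]
fork 205 [[-26.1, -18.3, -10.4], [43.5, 48.7, 51.9], [120.3, 134.3, 141.2]]
jaw 96 [[12.8, 17.1, 21.0], [52.6, 57.0, 60.7], [135.2, 139.7, 142.2]]
jawnear 0 
nose 107 [[-11.3, 5.6, 15.5], [50.3, 57.9, 63.2], [113.0, 117.3, 124.3]]
cap 1382 [[-16.6, -0.4, 15.3], [123.6, 140.1, 156.3], [129.1, 131.6, 133.5]]
side
tip 31 [[-0.5, 1.7, 4.8], [69.3, 81.9, 93.2], [101.8, 107.1, 109.1]]
body 53 [[-2.9, 0.2, 3.0], [0.5, 34.5, 62.9], [111.0, 112.1, 114.1]]
fork 38 [[-24.3, -18.0, -8.1], [44.5, 50.9, 52.1], [120.5, 132.3, 141.5]]
jaw 20 [[14.5, 17.7, 22.9], [52.3, 59.3, 62.0], [135.8, 138.4, 142.2]]
jawnear 7 [[15.4, 17.4, 22.5], [-55.6, -52.3, -50.3], [136.6, 138.8, 141.0]]
nose 47 [[-11.3, 8.7, 16.6], [50.7, 59.6, 62.1], [113.6, 118.3, 124.8]]
cap 196 [[-14.8, 0.7, 17.3], [126.9, 143.6, 158.7], [129.1, 131.6, 133.3]]
scene
tip 17 [[-0.4, 1.7, 4.6], [72.8, 81.5, 91.8], [105.1, 108.8, 111.4]]
body 34 [[-2.9, 0.2, 2.8], [1.1, 27.1, 70.5], [111.2, 114.2, 116.9]]
fork 42 [[-26.1, -16.3, -8.5], [42.1, 45.8, 50.9], [121.0, 131.2, 143.4]]
jaw 14 [[14.5, 17.7, 20.9], [50.9, 54.5, 60.6], [135.6, 140.2, 144.5]]
jawnear 11 [[12.2, 18.1, 21.9], [-58.0, -55.4, -50.1], [135.3, 139.4, 145.3]]
nose 21 [[-11.9, 12.7, 17.4], [50.2, 52.7, 59.6], [113.1, 118.9, 124.6]]
cap 103 [[-15.9, 2.7, 17.3], [121.5, 137.1, 155.3], [129.3, 133.6, 135.9]]
```

```bash
python3 -c "
from bench import *
s=sense();print(s['time_s'],s['wrist_force']);print(finish_job())"
```

```text
16.8167 [ 0.89720532  0.3921616  -0.57169547]
the job is handed in; nothing more can be done
None
```

The probe is clipped into the station with the jaw shut over it, and after that I pressed the canister cap fully down once. I handed the job in at 16.8 s, with the arm clear of everything; no verdict is reported.

**Probe:** The first push snapped it in, but it slid in the pads and lay about 5 mm short along its length. I regripped it in the seat and slid it to the middle. In the last check:
- **Position:** its centre was within about 0.5 mm of the midpoint between the forks, with the tip towards the spout.
- **Height:** its top was level at about 112 mm, against 113 mm for fully home.
- **Jaw:** the fingers on the canister side were back where they stood before the push.

**Cap:** I pressed it to a hard stop at 17–21 N and held it for about 0.8 s. Its top then measured about 132 mm again, so it sprang back up.

**Checks that disagreed or were missed:**
- The three cameras differed by 1–3 mm along the station, so I trusted the wrist camera, which sees the forks and the probe together.
- The finger opening read 12–14 mm on the 16 mm body; I took this as pad give.
- The final picture could not be viewed because the 12-picture limit was reached, so the last check rests on depth data alone.
- I did not re-measure the other items on the bench, though the last views I saw gave no sign that any had moved.

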